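Cup onto the drying peg, then hold the inspection mirror on it

ROBOT

A 7-joint arm with a two-finger parallel gripper is mounted at the origin on a cart in front of the work surface, level with it; the furniture and walls round the work are solid. World frame = base frame: x ahead of the robot, y to its left, z up, the work surface at z = 0. Lengths are in mm, angles in degrees, forces in N, time in s.
With the tool pointing down it reaches from about 425 to 925 mm from the base axis. Payload 6.8 kg.
Tool frame: the origin (TCP) lies on the centre line of the jaws, within the pads' length; the fingertips stand 19 mm ahead of it and the grasp point (between the pads) is the TCP; z points along the fingers, y is the line along which they close (so a half turn about z gives the same grasp; the last joint's range is limited). The gripper opens to 88 mm and grips with 3 to 60 N. Pads are 20 mm wide; open, the fingers measure 115 mm over their backs; the gripper's body (75 mm by 178 mm) begins 61 mm behind the grasp point.
Start: joints at [64.567, 27.33, 1.283, 89.118, -0.659, 63.558, -4.761], TCP at [222.438, -637.313, 241.664] pointing down, gripper open.
Joint ranges: [-169.35, 169.35], [-19.33, 120.38], [-80.79, 83.38], [13.8, 139.57], [-78.32, 258.32], [9.67, 109.79], [-169.56, 169.56]. Speed limits (degrees/s): [136.94, 136.94, 180, 180, 180, 180, 180].

INTERFACE

Orientations are given as [roll, pitch, yaw] about the fixed x, y, z axes, in that order (R = Rz(yaw) Ry(pitch) Rx(roll)).
In Python, from station import arm gives the robot as it stands.
- The arm moves only by the tool move_arm, never from a script. Its argument "plan" is a list of rows, each an object of numbers: "tx", "ty", "tz": the shift along the world's x, y, z in units of 500 mm (1.0 is 500 mm); "wx", "wy", "wz": the turn, a rotation vector about the world's x, y, z in units of pi/2 rad (1.0 is pi/2 rad). In form: [{"tx": .., "ty": .., "tz": .., "wx": .., "wy": .., "wz": ..}, ...]. A call has 1 to 20 rows; each row shifts and turns the commanded pose from where the row before left it; what a row does not reach is not made up. A row lasts 1/8 s, in which the tool goes at most 62.5 mm and 10.7 degrees, less where a joint would pass 70% of its speed; a pose out of reach is approached as far as the arm can. A call with a number of a shift or a turn outside -1 to 1 is refused whole. A call with a gripper value outside its range is refused whole. "jaw" is the opening, from -1 (shut) to 1 (fully open), so that 0 is half open, set as the call begins (left out, the last holds). The fingers move at their own pace and stop on an object; "squeeze" is the grip in N (left out, the last holds). Time passes only in rows, so rows that do not move let the fingers close. It gives the time, the measured TCP pose, the force, the opening and the grip force at its end, in the units of the state.
- arm.state(): the state, without advancing time (a new reading comes with each control period).
- arm.snapshot(name): name is "scene" or "side" or "wrist"; returns the picture (384x512x3 uint8, blue, green, red); there is no depth.
- arm.camera_params(name): a dict with "mtx" (3x3 intrinsics, pixels), "world_to_cam" (4x4, takes a point from world to camera coordinates). Camera axes: x right, y down, z forward; pixel columns grow to the right and rows downward; lengths in mm; the calibration is good to about 2 mm. A picture is of the moment at which its call begins: read the wrist's pose just before it. camera_params takes no time and is no camera call; for the wrist camera it gives the pose at the moment of the call.
- arm.sign_off(): hands the job in; it is judged then, once.
The state is a dict: "time": time; "joint_pos": joint angles; "joint_vel": joint speeds; "joint_efforts": joint torques, N m; "tool_pos": TCP position; "ee_rot": TCP orientation; "contact_force": force on the tool from outside, world axes, zero at the start; "wrist_torque": the same for the moment, N m; "finger_gap": opening from 0.0 (shut) to 1.0 (fully open); "grasp_force": force on a finger pad.
Only numpy, scipy, OpenCV 4.12 (cv2) and the standard library are available. Lean on these libraries where they do the work, as an engineer would, in place of code of your own. Each camera call takes 0.05 s, during which the arm holds its last target. There are 200 camera calls.

TASK

Take the metal cup out of the slanted draining cradle, put it mouth down over the upright peg so that its rim sits flat on the pedestal, and let go of it. Then grip the tab on top of the sprung mirror head and turn the head until it faces the cup, so that the camera in the base sees the dark band of the cup in the middle of the mirror. Finish while still gripping the tab and holding the head at that angle (it springs back if let go), and leave the other things on the table where they are.

Things in the scene. Friction and masses are not known exactly. Their poses are not given: they have to be found in the camera images.
- cup_band (a point): centre of the loose metal cup, half-way along its axis: a plain round cup, 42 mm outside diameter, 70 mm long, wall 4 mm (bore 34 mm), 64 mm deep, about 0.12 kg, with a dark 5 mm band round the middle of its outside. The z axis runs along the cup from its closed end towards its open mouth (mouth rim 35 mm along +z, closed end 35 mm along -z). At the start it lies in the cradle with the mouth pointing 30 degrees below level.
- cradle_rest (a point): centre of the place where the cup lies, 60 mm above the table, in the fixed cradle: base plate 56 x 100 x 8 mm with two slanted steel rods, 34 mm wide over both, under the cup, and a low stop at the mouth end. z is up; the mouth of the cup points along the cradle's +y axis, sloping 30 degrees down; x is the level direction across the cup, both sides of which are free for fingers. Lift the cup straight up.
- peg_seat (a point): middle of the flat top of the fixed pedestal (68 mm diameter, 40 mm above the table, foot 84 mm), at the root of the upright steel peg: 20 mm diameter, rounded tip 52 mm above this point. z is up. With the cup seated mouth down, its rim rests on this top and its centre is 35 mm above this point, 75 mm above the table.
- mirror_tab (a point): centre of the black ribbed grip tab on top of the mirror head, on the turning axis, 131 mm above the table. The tab is 12 mm thick (y), 38 mm long (x), 34 mm high, on a 58 mm disc whose top is 114 mm above the table; a small pointer nose on the disc's edge marks +x. The mirror faces along +x (z up): the line of sight of the camera, which looks up from the base, leaves the 45 degree mirror level along this x axis, 75 mm above the table. The fixed base is 80 mm in diameter.
- mirror_head (a joint): angle of the mirror head about its upright axis in rad, positive anticlockwise seen from above, from -1.7 to 1.7; 0 at rest, where a spring (0.10 N m per rad) holds it and to which it returns when let go. The cup on its peg is seen at some angle 0.45 to 1.5 rad to one side or the other of rest.
- jar_white: bystander: white round tub, 73 mm wide, 58 mm high, origin under its centre
- mortar_cup: bystander: small beige stoneware cup, 61 mm wide, 42 mm high, origin under its centre
- brush_rest: bystander: wire comb rest, 54 x 82 x 26 mm, origin under its centre
- by_hex_block: bystander: square steel bench block, 56 x 56 x 19 mm, origin under its centre
- by_hex_nut: bystander: hexagon nut, 33 x 29 x 13 mm, origin under its centre
- by_wax_tin: bystander: round tin with grey lid, 58 mm wide, 24 mm high, origin under its centre
- by_black_cap: bystander: black knurled cap, 36 mm wide, 20 mm high, origin under its centre
There are look-alikes about, which are no part of the job. Of the things that look like the part that bears peg_seat, the largest one is meant.

How it is judged (in metres and radians):
On the way, in this order (a step that is already met when the one before it is completed fails the run):
1. the cup stands mouth down over the peg, rim on the pedestal, let go (horizontal distance between cup_band and peg_seat below 0.012 m and height (world z) of cup_band between 0.071 and 0.079 m and angle between cup_band's own z axis and vertical above 3.04 rad and contact force between cup and the arm below 0.1 N and contact force between cup and the fingers below 0.1 N), for 0.2 s.
2. the mirror head, gripped by its tab, faces the cup (y of cup_band in the frame of mirror_tab between -0.012 and 0.012 m and x of cup_band in the frame of mirror_tab above 0.05 m and contact force between the fingers and mirror_head above 1 N), for 0.2 s.
At the end, for the whole second after the job is handed in: Cup mouth down over the peg (within 12 mm of its axis, 0.1 rad of upright, rim on the pedestal within 4 mm), untouched, at rest; fingers grip the mirror head (over 1 N) and hold it still, its line of sight within 12 mm of the cup's axis, through the last second (all of step 1 and all of step 2 and linear speed of cup below 0.02 m/s and velocity of joint mirror_head between -0.1 and 0.1 rad/s); the arm keeps its last pose, push and grip.
It fails at once if a bystander is moved more than 25 mm (distance of any of jar_white, mortar_cup, brush_rest, by_hex_block, by_hex_nut, by_wax_tin, by_black_cap from where it was at the start of the episode above 0.025 m).
It also fails if it takes over 51 s, if anything falls off the work surface, if the arm or the gripper's body presses on something with over 40 N, if the wrist force passes 120 N, or if a joint passes its speed limit or range.

## Working session

There is one attempt and no reset: what is moved stays moved. The work goes in short steps, Python scripts to look and compute and a tool call to move; the robot and the scene stay as the last step left them, time stands still between calls to the robot, and variables do not carry over. Pictures are saved under pics/ and viewed, at most 13 in all, crops included, and the job is handed in when it is done.

Besides the shell and the picture viewer there is one more tool, called after "Emit:" in YAML: its name, and indented under it one key for each argument. move_arm: Moves the arm, as the interface text tells. Shifts and turns lie within -1 to 1; 1 stands for 500 mm of shift or pi/2 rad of turn. Its arguments: {"type":"object","properties":{"plan":{"type":"array"},"jaw":{"type":"number"},"squeeze":{"type":"number"}},"required":["plan"]}

```bash
mkdir -p pics && cat > h.py <<'E'
import numpy as np, cv2
from station import arm
def snap(n,f):
    P=arm.camera_params(n); im=np.asarray(arm.snapshot(n)); cv2.imwrite('pics/'+f+'.png',im); np.savez('pics/'+f+'.npz',K=np.array(P['mtx']),T=np.array(P['world_to_cam'])); return im
def ray(f,u,v):
    d=np.load('pics/'+f+'.npz'); T=d['T']; R=T[:3,:3]; c=-R.T@T[:3,3]
    return c, R.T@np.linalg.solve(d['K'],[u,v,1.])
def onz(f,u,v,z):
    c,r=ray(f,u,v); return (c+r*(z-c[2])/r[2]).round(1)
def tri(f1,p1,f2,p2):
    c1,r1=ray(f1,*p1); c2,r2=ray(f2,*p2)
    s=np.linalg.lstsq(np.c_[r1,-r2],c2-c1,rcond=None)[0]
    a=c1+s[0]*r1;b=c2+s[1]*r2; return ((a+b)/2).round(1),np.linalg.norm(a-b).round(1)
def proj(f,X):
    d=np.load('pics/'+f+'.npz'); p=d['T'][:3,:3]@np.array(X,float)+d['T'][:3,3]; p=d['K']@p; return (p[:2]/p[2]).round(1)
E
python3 - <<'E'
from h import *
a=snap('scene','sc0');b=snap('side','si0')
for f in('sc0','si0'): print(f,ray(f,256,192))
c=np.vstack([a,b]); cv2.imwrite('pics/both.png',cv2.resize(np.hstack([a,b]),(800,300)))
print(arm.state())
E
```

```text
sc0 (array([ 25.42911146, 489.5053282 , 901.24743811]), array([ 0.48233573, -0.50146088, -0.71831982]))
si0 (array([  286.34928857, -1082.29312181,  1024.85373423]), array([ 0.20626449,  0.72566703, -0.65665021]))
{'time': 0.1, 'joint_pos': array([64.56804421, 27.37050623,  1.28118233, 89.17071449, -0.6587276 ,
       63.55776086, -4.76152948]), 'joint_vel': array([ 0.04340409, -0.04952536, -0.03653137, -0.19201085,  0.04284115,
        0.01876165, -0.00506087]), 'joint_efforts': array([ 5.20071117e-03, -5.84085310e+01,  1.54047981e+00, -2.73312932e+01,
       -5.40866784e-02,  1.31367159e-02,  6.77755179e-05]), 'tool_pos': array([ 222.22735934, -636.84130754,  240.79998592]), 'ee_rot': array([-1.79908664e+02,  7.24061377e-03,  1.92383540e+01]), 'contact_force': array([ 0.63691958, -0.15014661, -0.27418009]), 'wrist_torque': array([ 1.24943936e-02, -4.57392782e-06,  5.88885530e-02]), 'grasp_force': 0.0, 'finger_gap': 0.9967973978205672}
```

View pics/sc0.png

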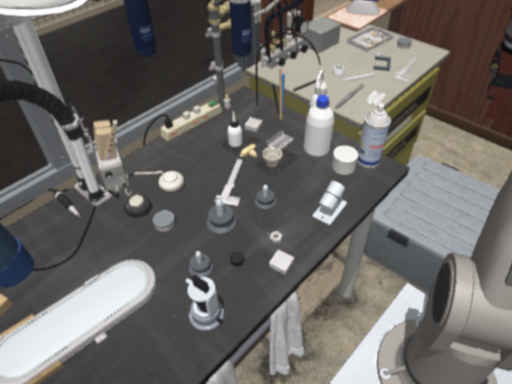

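View pics/si0.png

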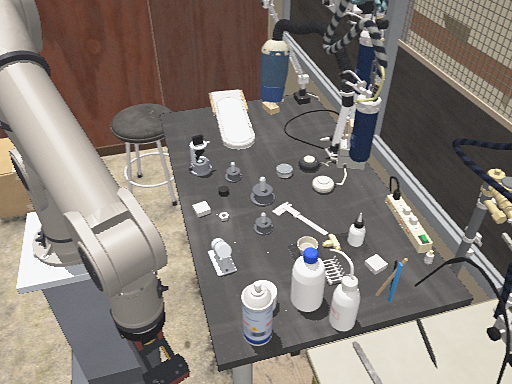

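Scene view: the cup in its cradle is at (330,200). There are three peg look-alikes, at (221,215), which is the largest, (265,198) and (200,263). The mirror head is at (205,300). In the side view the same things are at cradle (222,252), pegs (262,190), (264,222) and (233,172), and mirror (200,158). I choose the largest peg and check it with close crops.

```bash
python3 - <<'E'
from h import *
a=cv2.imread('pics/sc0.png');b=cv2.imread('pics/si0.png')
def c(im,u,v,w=33,h=25): return cv2.resize(im[v-h:v+h,u-w:u+w],(400,300),interpolation=cv2.INTER_CUBIC)
t=[[c(a,330,202),c(a,222,215)],[c(a,205,300,40,30),c(b,222,254)]]
cv2.imwrite('pics/c1.png',np.vstack([np.hstack(r) for r in t]))
t=[[c(b,262,190),c(b,200,158)],[c(a,265,197),c(a,200,262)]]
cv2.imwrite('pics/c2.png',np.vstack([np.hstack(r) for r in t]))
E
```

```text
(no output)
```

View pics/c1.png

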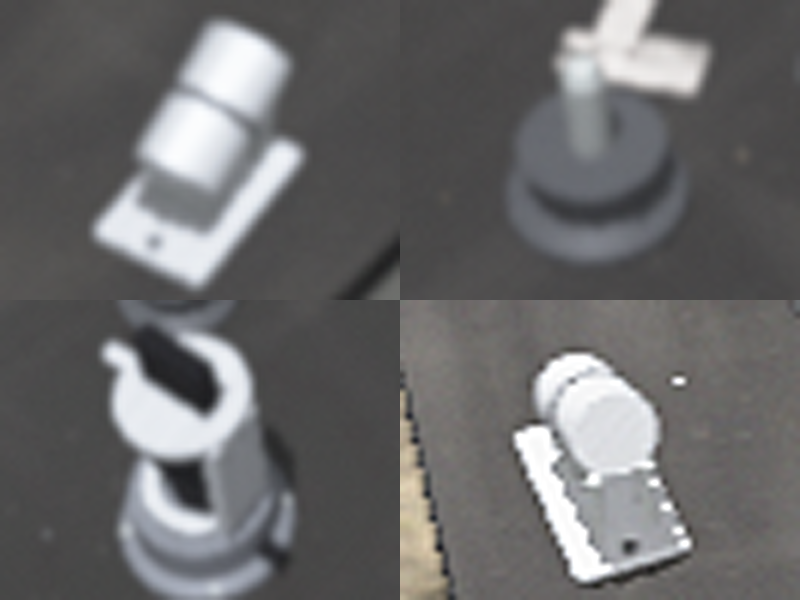

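View pics/c2.png

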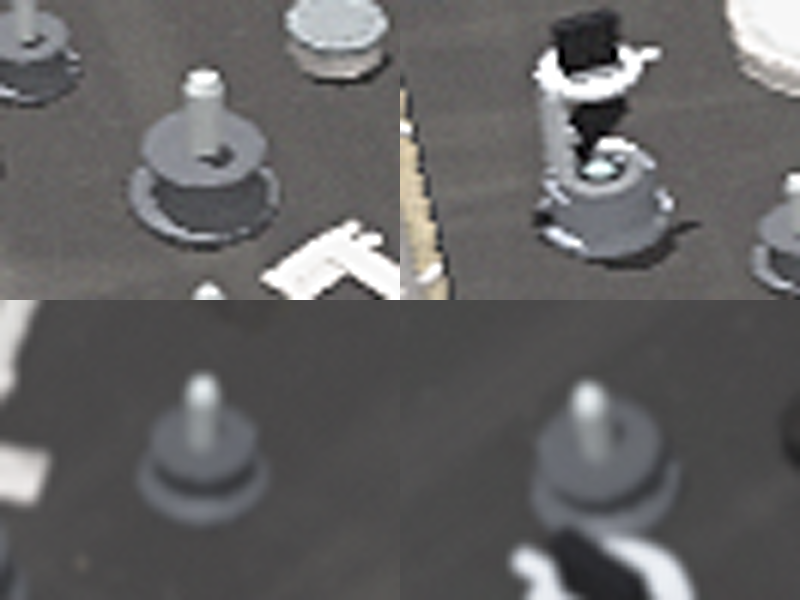

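```bash
python3 - <<'E'
from h import *
s=66/400; S=lambda x,y,u,v,w=33,h=25:(u-w+x*2*w/400,v-h+y*2*h/300)
def z(n,*a): print(n,*a)
# cradle
h1=S(152,240,330,202);h2=S(230,245,222,254)
z('hole',onz('sc0',*h1,8),onz('si0',*h2,8),tri('sc0',h1,'si0',h2))
for n,p in dict(l=(95,232),b=(200,287),r=(303,150)).items(): z('sc base '+n,onz('sc0',*S(*p,330,202),8))
for n,p in dict(l=(115,432),b=(185,580),r=(292,548)).items(): z('si base '+n,onz('si0',*S(*p,222,254),8))
b1=S(215,108,330,202);b2=S(175,80,222,254)
z('cup',onz('sc0',*b1,65),onz('si0',*b2,70),tri('sc0',b1,'si0',b2))
# peg
p1=S(180,62,222,215);p2=S(204,78,262,190)
z('tip',tri('sc0',p1,'si0',p2),onz('sc0',*p1,90),onz('si0',*p2,90))
q1=S(194,150,222,215);q2=S(204,148,262,190)
z('top',onz('sc0',*q1,40),onz('si0',*q2,40))
z('sizes',onz('sc0',*S(114,150,222,215),40)-onz('sc0',*S(272,150,222,215),40))
for n,c,L,R in(('b',(265,197),148,258),('c',(200,262),536-400,662-400)): z(n,np.linalg.norm(onz('sc0',*S(L,150,*c),40)-onz('sc0',*S(R,150,*c),40)))
# mirror
d1=S(182,95,205,300,40,30);d2=S(190,72,200,158)
z('disc',onz('sc0',*d1,114),onz('si0',*d2,114))
z('tabtop tri',tri('sc0',S(178,63,205,300,40,30),'si0',S(188,22,200,158)))
z('tabends',onz('sc0',*S(140,35,205,300,40,30),148),onz('sc0',*S(212,85,205,300,40,30),148),onz('si0',*S(155,22,200,158),148),onz('si0',*S(218,12,200,158),148))
z('nose',onz('sc0',*S(108,52,205,300,40,30),114),onz('si0',*S(255,52,200,158),114))
for n,p in dict(nut=(276,236),cap=(237,258),block=(281,261),jar=(344,160)).items(): z(n,onz('sc0',*p,10))
E
```

```text
hole [ 424.2 -185.2    8. ] [ 432.3 -262.4    8. ] (array([ 442.4, -221.9,  -40.6]), np.float64(6.5))
sc base l [ 446.4 -171.8    8. ]
sc base b [ 391.5 -177.     8. ]
sc base r [ 405.2 -277.8    8. ]
si base l [ 359. -352.    8.]
si base b [ 372.8 -433.9    8. ]
si base r [ 420.1 -431.1    8. ]
cup [ 424.8 -224.2   65. ] [ 421.1 -207.9   70. ] (array([ 419.7, -214.3,   76.7]), np.float64(0.9))
tip (array([620.5,  11.3,  91.2]), np.float64(1.4)) [622.3  10.5  90. ] [620.3  12.1  90. ]
top [615.4  14.   40. ] [620.4  11.4  40. ]
sizes [52.2 46.9  0. ]
b 50.56658976043375
c 50.83404371088339
disc [446.  226.4 114. ] [446.8 222.4 114. ]
tabtop tri (array([446.4, 227.4, 143.6]), np.float64(6.6))
tabends [461.9 230.5 148. ] [422.3 226.5 148. ] [430.6 228.9 148. ] [467.2 229.  148. ]
nose [485.4 233.7 114. ] [487.1 232.1 114. ]
nut [474.1 -49.   10. ]
cap [501.3  70.5  10. ]
block [412.6   2.7  10. ]
jar [ 513.1 -419.1   10. ]
```

```bash
python3 - <<'E'
from h import *
for n,p,q in(('can',(370,163),(377,95)),('bottle',(317,152),(322,72)),('jar',(343,172),(345,150))):
    X=onz('sc0',*p,0); print(n,X,[(z,proj('sc0',[X[0],X[1],z])) for z in(60,150,200,250,300)],q)
P=arm.camera_params('wrist');T=np.array(P['world_to_cam']);print(-T[:3,:3].T@T[:3,3],T[:3,:3].round(2),P['mtx'])
E
```

```text
can [ 449.8 -471.5    0. ] [(60, array([373.4, 148.3])), (150, array([379. , 124.4])), (200, array([382.3, 110. ])), (250, array([385.9,  94.7])), (300, array([389.7,  78.4]))] (377, 95)
bottle [ 605.9 -403.8    0. ] [(60, array([318.6, 137.4])), (150, array([321.2, 113.7])), (200, array([322.8,  99.5])), (250, array([324.5,  84.4])), (300, array([326.2,  68.4]))] (322, 72)
jar [ 489.2 -381.2    0. ] [(60, array([345.6, 157.3])), (150, array([349.8, 133.3])), (200, array([352.3, 118.9])), (250, array([355. , 103.5])), (300, array([357.9,  87.1]))] (345, 150)
[ 297.02362494 -609.92303093  384.39157905] [[ 0.33 -0.94 -0.  ]
 [-0.9  -0.32  0.29]
 [-0.27 -0.09 -0.96]] [[277.14391129   0.         251.02323991]
 [  0.         277.14391129 192.06809317]
 [  0.           0.           1.        ]]
```

Emit:
move_arm:
  plan:
    - {"tz":0.1}
    - {"tz":0.1}
    - {"tx":0.05,"ty":0.1,"wz":0.1}
    - {"tx":0.05,"ty":0.1,"wz":0.1}
    - {"tx":0.05,"ty":0.1,"wz":0.1}
    - {"tx":0.05,"ty":0.1,"wz":0.11}
    - {"tx":0.05,"ty":0.1,"wz":0.11}
    - {"tx":0.05,"ty":0.11,"wz":0.11}
    - {"tx":0.055,"ty":0.11,"wz":0.11}
    - {"tx":0.055,"ty":0.11,"wz":0.11}
    - {"tz":-0.1}
    - {"tz":-0.1}
    - {"tz":-0.05}
    - {}
  jaw: 1
  squeeze: 20

```text
schema error: expected keys tx, ty, tz, wx, wy, wz
```

```bash
python3 - <<'E'
from h import *
a=snap('wrist','w1'); s=arm.state();print(s['time'],s['tool_pos'],s['ee_rot'],s['joint_pos'])
print(proj('w1',[427,-224,60]))
E
```

```text
0.15 [ 222.24347898 -636.92897381  240.94111332] [-1.79923295e+02  7.15172181e-03  1.92377604e+01] [64.56828489 27.36451105  1.28264805 89.16115625 -0.65799891 63.55874065
 -4.7610027 ]
[-121.6 -194.5]
```

View pics/w1.png

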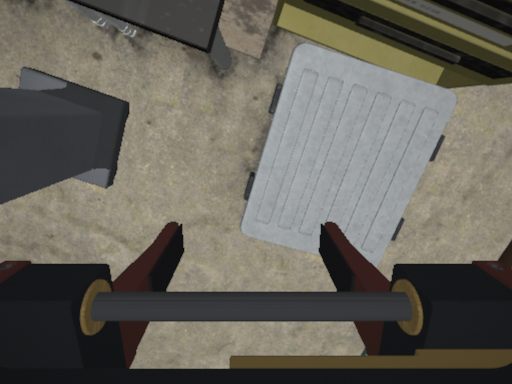

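The picture shows only the floor under the start pose, because the move was refused. Every row needs all six keys.

Emit:
move_arm:
  plan:
    - {"tx":0,"ty":0,"tz":0.1,"wx":0,"wy":0,"wz":0}
    - {"tx":0,"ty":0,"tz":0.1,"wx":0,"wy":0,"wz":0}
    - {"tx":0.05,"ty":0.1,"tz":0,"wx":0,"wy":0,"wz":0.1}
    - {"tx":0.05,"ty":0.1,"tz":0,"wx":0,"wy":0,"wz":0.1}
    - {"tx":0.05,"ty":0.1,"tz":0,"wx":0,"wy":0,"wz":0.1}
    - {"tx":0.05,"ty":0.1,"tz":0,"wx":0,"wy":0,"wz":0.11}
    - {"tx":0.05,"ty":0.1,"tz":0,"wx":0,"wy":0,"wz":0.11}
    - {"tx":0.05,"ty":0.11,"tz":0,"wx":0,"wy":0,"wz":0.11}
    - {"tx":0.055,"ty":0.11,"tz":0,"wx":0,"wy":0,"wz":0.11}
    - {"tx":0.055,"ty":0.11,"tz":0,"wx":0,"wy":0,"wz":0.11}
    - {"tx":0,"ty":0,"tz":-0.1,"wx":0,"wy":0,"wz":0}
    - {"tx":0,"ty":0,"tz":-0.1,"wx":0,"wy":0,"wz":0}
    - {"tx":0,"ty":0,"tz":-0.05,"wx":0,"wy":0,"wz":0}
    - {"tx":0,"ty":0,"tz":0,"wx":0,"wy":0,"wz":0}
  jaw: 1
  squeeze: 20

```text
time: 1.9
tool_pos: [426.0, -221.7, 215.0]
ee_rot: [-179.8, -0.1, 95.7]
contact_force: [0.3, -0.0, 0.5]
finger_gap: 0.997
grasp_force: 0.0
```

```bash
python3 - <<'E'
from h import *
a=snap('wrist','w2'); s=arm.state();print(s['time'],s['tool_pos'],s['ee_rot'],s['joint_pos'])
print(proj('w2',[427,-224,60]))
E
```

```text
1.95 [ 427.1730745  -222.17416659  216.49827394] [-1.79936599e+02 -5.19342302e-02  9.57434576e+01] [ 41.36733749  12.50075065 -24.1500472  115.08233926   6.27865946
  53.72457887  19.7383057 ]
[252.8 186.2]
```

View pics/w2.png

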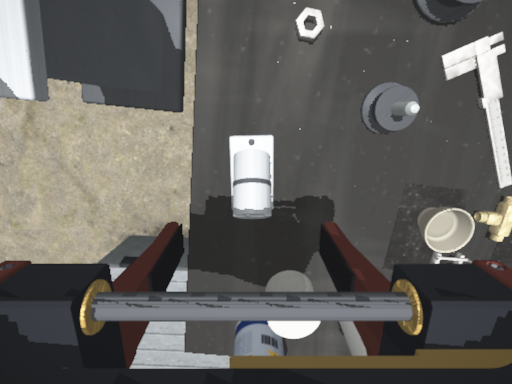

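The cup lies at (252,183) with its axis vertical in the picture, matching the prediction of (253,186). The peg decoy is at (397,107) and the nut at (311,23). I'll check the band, then tilt 20° and go down.

```bash
python3 - <<'E'
from h import *
for y in(-224,-220,-216): print(y,proj('w2',[427-.05,y+10.4,78.2]))
a=cv2.imread('pics/w2.png',0); print(a[170:195,246:258].mean(1).round())
for X in([446,225,131],[620,11,75]): pass
E
```

```text
-224 [253.8 181.3]
-220 [254.2 177.6]
-216 [254.6 173.9]
[249. 249. 249. 249. 249. 249. 249. 234. 149. 120. 119. 119. 203. 246.
 250. 250. 250. 250. 250. 250. 250. 250. 250. 250. 250.]
```

Emit:
move_arm:
  plan:
    - {"tx":0,"ty":0,"tz":-0.05,"wx":0.11,"wy":0.011,"wz":0}
    - {"tx":0,"ty":0,"tz":-0.05,"wx":0.11,"wy":0.011,"wz":0}
    - {"tx":0,"ty":0,"tz":0,"wx":0,"wy":0,"wz":0}

```text
time: 2.33
tool_pos: [426.7, -225.3, 165.2]
ee_rot: [-179.9, -20.0, 95.4]
contact_force: [-0.5, 0.8, 0.7]
finger_gap: 1.002
grasp_force: 0.0
```

Emit:
move_arm:
  plan:
    - {"tx":0,"ty":0.004,"tz":-0.06,"wx":0,"wy":0,"wz":0}
    - {"tx":0,"ty":0,"tz":-0.06,"wx":0,"wy":0,"wz":0}
    - {"tx":0,"ty":0,"tz":-0.05,"wx":0,"wy":0,"wz":0}
    - {"tx":0,"ty":0,"tz":-0.038,"wx":0,"wy":0,"wz":0}
    - {"tx":0,"ty":0,"tz":0,"wx":0,"wy":0,"wz":0}
    - {"tx":0,"ty":0,"tz":0,"wx":0,"wy":0,"wz":0}

```text
time: 3.08
tool_pos: [428.3, -220.5, 63.9]
ee_rot: [179.9, -19.8, 95.8]
contact_force: [-0.4, 0.0, -0.1]
finger_gap: 0.998
grasp_force: 0.0
```

Emit:
move_arm:
  plan:
    - {"tx":0,"ty":0,"tz":0,"wx":0,"wy":0,"wz":0}
    - {"tx":0,"ty":0,"tz":0,"wx":0,"wy":0,"wz":0}
    - {"tx":0,"ty":0,"tz":0,"wx":0,"wy":0,"wz":0}
    - {"tx":0,"ty":0,"tz":0,"wx":0,"wy":0,"wz":0}
    - {"tx":0,"ty":0,"tz":0,"wx":0,"wy":0,"wz":0}
    - {"tx":0,"ty":0,"tz":0,"wx":0,"wy":0,"wz":0}
    - {"tx":0,"ty":0,"tz":0,"wx":0,"wy":0,"wz":0}
    - {"tx":0,"ty":0,"tz":0,"wx":0,"wy":0,"wz":0}
  jaw: -0.3
  squeeze: 25

```text
time: 4.08
tool_pos: [426.8, -220.0, 62.5]
ee_rot: [-179.9, -20.0, 95.7]
contact_force: [-3.9, 0.9, 1.5]
finger_gap: 0.462
grasp_force: 25.0
```

Emit:
move_arm:
  plan:
    - {"tx":0,"ty":0,"tz":0.04,"wx":0,"wy":0,"wz":0}
    - {"tx":0,"ty":0,"tz":0.06,"wx":0,"wy":0,"wz":0}
    - {"tx":0,"ty":0,"tz":0.08,"wx":0,"wy":0,"wz":0}
    - {"tx":0,"ty":0,"tz":0.08,"wx":0,"wy":0,"wz":0}
    - {"tx":0.048,"ty":0.058,"tz":0,"wx":-0.083,"wy":-0.0083,"wz":0}
    - {"tx":0.048,"ty":0.058,"tz":0,"wx":-0.083,"wy":-0.0083,"wz":0}
    - {"tx":0.048,"ty":0.058,"tz":0,"wx":-0.083,"wy":-0.0083,"wz":0}
    - {"tx":0.048,"ty":0.058,"tz":0,"wx":-0.083,"wy":-0.0083,"wz":0}
    - {"tx":0.048,"ty":0.058,"tz":0,"wx":-0.083,"wy":-0.0083,"wz":0}
    - {"tx":0.048,"ty":0.058,"tz":0,"wx":-0.083,"wy":-0.0083,"wz":0}
    - {"tx":0.048,"ty":0.058,"tz":0,"wx":-0.083,"wy":-0.0083,"wz":0}
    - {"tx":0.048,"ty":0.058,"tz":0,"wx":-0.083,"wy":-0.0083,"wz":0}
    - {"tx":0,"ty":0,"tz":0,"wx":0,"wy":0,"wz":0}
    - {"tx":0,"ty":0,"tz":0,"wx":0,"wy":0,"wz":0}

```text
time: 5.82
tool_pos: [619.5, 11.9, 192.0]
ee_rot: [-179.9, 40.1, 95.8]
contact_force: [-0.4, -0.6, -1.4]
finger_gap: 0.463
grasp_force: 25.0
```

```bash
python3 - <<'E'
from h import *
s=arm.state();print(s['time'],s['tool_pos'],s['ee_rot'],s['joint_pos'].round(1),s['finger_gap'])
a=snap('scene','sc1');b=snap('side','si1');w=snap('wrist','w3')
def c(im,f):
    u,v=proj(f,[620,11,120]).astype(int);print(f,u,v);v=max(v,45);return cv2.resize(im[v-45:v+45,u-60:u+60],(400,300),interpolation=cv2.INTER_CUBIC)
cv2.imwrite('pics/c3.png',np.vstack([np.hstack([c(a,'sc1'),c(b,'si1')]),np.hstack([cv2.resize(w,(400,300)),cv2.resize(a,(400,300))])]))
E
```

```text
5.825 [619.50981143  11.90304056 192.04420222] [-179.94484549   40.09792954   95.79570297] [-12.8  32.4 -17.1  99.6  47.4  75.4 -46.6] 0.4634226349859908
sc1 218 192
si1 262 171
```

View pics/c3.png

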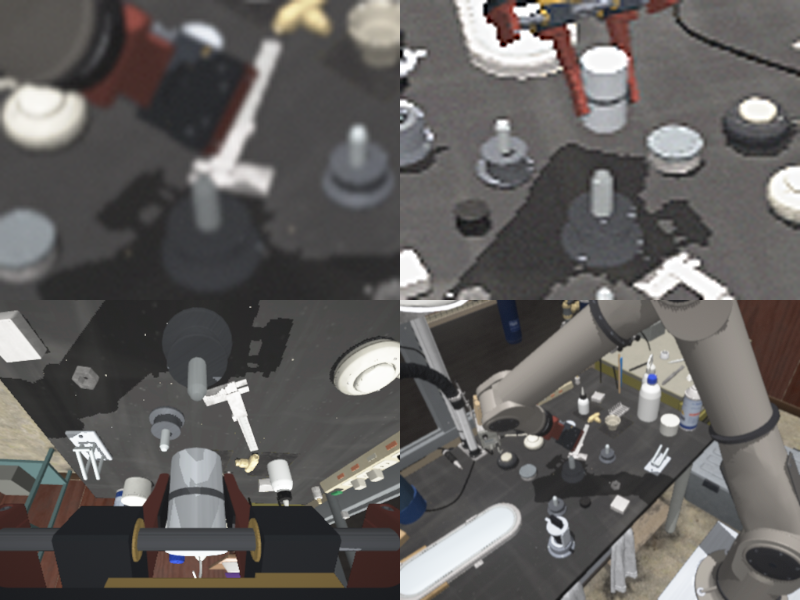

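The cup is held upright, mouth down, above the peg: in the side crop the cup is at (605,90) and the peg at (601,180). I'll lower it with a small y correction, since the grip lay about 2.5 mm off centre.

Emit:
move_arm:
  plan:
    - {"tx":0.001,"ty":0.004,"tz":-0.05,"wx":0,"wy":0,"wz":0}
    - {"tx":0,"ty":0,"tz":-0.04,"wx":0,"wy":0,"wz":0}
    - {"tx":0,"ty":0,"tz":-0.02,"wx":0,"wy":0,"wz":0}
    - {"tx":0,"ty":0,"tz":-0.02,"wx":0,"wy":0,"wz":0}
    - {"tx":0,"ty":0,"tz":-0.01,"wx":0,"wy":0,"wz":0}
    - {"tx":0,"ty":0,"tz":0,"wx":0,"wy":0,"wz":0}

```text
time: 6.72
tool_pos: [619.9, 13.7, 122.5]
ee_rot: [-180.0, 40.2, 95.8]
contact_force: [-0.2, 0.2, -1.2]
finger_gap: 0.461
grasp_force: 25.0
```

```bash
python3 - <<'E'
from h import *
s=arm.state();print(s['time'],s['tool_pos'],s['contact_force'])
b=snap('side','si2');w=snap('wrist','w4')
u,v=proj('si2',[620,11,90]).astype(int);print(u,v)
cv2.imwrite('pics/c4.png',np.hstack([cv2.resize(b[v-25:v+35,u-40:u+40],(400,300),interpolation=cv2.INTER_CUBIC),cv2.resize(w,(400,300))]))
E
```

```text
6.725 [619.94352406  13.73430177 122.46009917] [-0.23597704  0.16725529 -1.18423932]
262 178
```

View pics/c4.png

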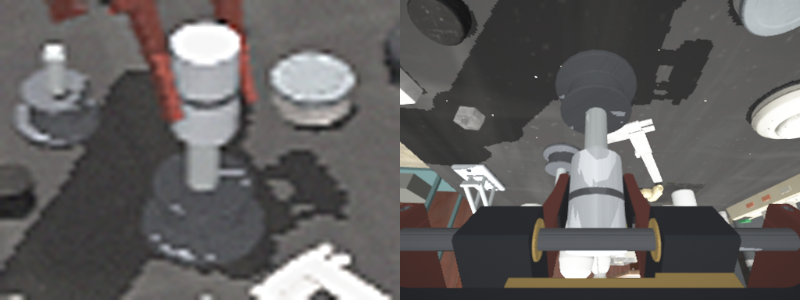

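The mouth has just passed over the peg tip: peg and cup are aligned in the side crop at (203,150) and in the wrist view at (597,130). I'll keep lowering.

Emit:
move_arm:
  plan:
    - {"tx":0,"ty":0,"tz":-0.02,"wx":0,"wy":0,"wz":0}
    - {"tx":0,"ty":0,"tz":-0.02,"wx":0,"wy":0,"wz":0}
    - {"tx":0,"ty":0,"tz":-0.02,"wx":0,"wy":0,"wz":0}
    - {"tx":0,"ty":0,"tz":-0.02,"wx":0,"wy":0,"wz":0}
    - {"tx":0,"ty":0,"tz":-0.008,"wx":0,"wy":0,"wz":0}
    - {"tx":0,"ty":0,"tz":0,"wx":0,"wy":0,"wz":0}
    - {"tx":0,"ty":0,"tz":0,"wx":0,"wy":0,"wz":0}

```text
time: 7.7
tool_pos: [620.1, 13.8, 78.9]
ee_rot: [180.0, 40.2, 95.7]
contact_force: [-0.3, -0.4, -1.2]
finger_gap: 0.463
grasp_force: 25.0
```

Emit:
move_arm:
  plan:
    - {"tx":0,"ty":0,"tz":-0.002,"wx":0,"wy":0,"wz":0}
    - {"tx":0,"ty":0,"tz":0,"wx":0,"wy":0,"wz":0}
    - {"tx":0,"ty":0,"tz":0,"wx":0,"wy":0,"wz":0}

```text
time: 8.07
tool_pos: [620.0, 13.7, 77.8]
ee_rot: [-180.0, 40.2, 95.7]
contact_force: [0.4, -0.1, -1.0]
finger_gap: 0.463
grasp_force: 25.0
```

Emit:
move_arm:
  plan:
    - {"tx":0,"ty":0,"tz":-0.003,"wx":0,"wy":0,"wz":0}
    - {"tx":0,"ty":0,"tz":0,"wx":0,"wy":0,"wz":0}
    - {"tx":0,"ty":0,"tz":0,"wx":0,"wy":0,"wz":0}

```text
time: 8.45
tool_pos: [619.9, 13.7, 76.1]
ee_rot: [-180.0, 40.2, 95.8]
contact_force: [0.2, 1.3, -1.2]
finger_gap: 0.464
grasp_force: 25.0
```

Emit:
move_arm:
  plan:
    - {"tx":0,"ty":0,"tz":-0.003,"wx":0,"wy":0,"wz":0}
    - {"tx":0,"ty":0,"tz":0,"wx":0,"wy":0,"wz":0}
    - {"tx":0,"ty":0,"tz":0,"wx":0,"wy":0,"wz":0}

```text
time: 8.82
tool_pos: [619.9, 13.7, 74.6]
ee_rot: [-180.0, 40.2, 95.8]
contact_force: [0.1, 1.2, -1.7]
finger_gap: 0.464
grasp_force: 25.0
```

Emit:
move_arm:
  plan:
    - {"tx":0,"ty":0,"tz":-0.003,"wx":0,"wy":0,"wz":0}
    - {"tx":0,"ty":0,"tz":0,"wx":0,"wy":0,"wz":0}
    - {"tx":0,"ty":0,"tz":0,"wx":0,"wy":0,"wz":0}

```text
time: 9.2
tool_pos: [620.1, 13.8, 73.6]
ee_rot: [180.0, 40.2, 95.7]
contact_force: [-2.7, 0.4, 3.6]
finger_gap: 0.463
grasp_force: 25.0
```

```bash
python3 - <<'E'
from h import *
s=arm.state();print(s['time'],s['tool_pos'],s['contact_force'])
b=snap('side','si3');g=cv2.cvtColor(b,6)
# seated rim bottom should project, cup centre
for X in([620.5,11.3,75],[620.5,11.3,110],[620.5,11.3,40]): print(proj('si3',X))
u=262
print([(v,int(g[v,u-2:u+3].mean())) for v in range(160,205)])
E
```

```text
9.2 [620.05661418  13.7508388   73.59881156] [-2.72411294  0.44802243  3.61899341]
[262.8 181.6]
[262.8 173.4]
[262.7 189.7]
[(160, 68), (161, 81), (162, 86), (163, 92), (164, 95), (165, 95), (166, 99), (167, 92), (168, 40), (169, 107), (170, 255), (171, 252), (172, 247), (173, 247), (174, 247), (175, 248), (176, 252), (177, 241), (178, 168), (179, 175), (180, 179), (181, 178), (182, 179), (183, 183), (184, 188), (185, 63), (186, 150), (187, 186), (188, 181), (189, 178), (190, 179), (191, 182), (192, 187), (193, 138), (194, 68), (195, 122), (196, 82), (197, 82), (198, 83), (199, 84), (200, 82), (201, 86), (202, 85), (203, 77), (204, 183)]
```

Contact: the upward force is now 3.6 N, so the rim is on the pedestal. Now I release the cup, then back off along the tool axis.

Emit:
move_arm:
  plan:
    - {"tx":0,"ty":0,"tz":0,"wx":0,"wy":0,"wz":0}
    - {"tx":0,"ty":0,"tz":0,"wx":0,"wy":0,"wz":0}
    - {"tx":0,"ty":0,"tz":0,"wx":0,"wy":0,"wz":0}
    - {"tx":0,"ty":0,"tz":0,"wx":0,"wy":0,"wz":0}
    - {"tx":0,"ty":0,"tz":0,"wx":0,"wy":0,"wz":0}
    - {"tx":0,"ty":0,"tz":0,"wx":0,"wy":0,"wz":0}
  jaw: 0.8

```text
time: 10.0
tool_pos: [619.9, 13.7, 73.2]
ee_rot: [-180.0, 40.2, 95.7]
contact_force: [0.0, -0.2, -0.4]
finger_gap: 0.897
grasp_force: 0.0
```

Emit:
move_arm:
  plan:
    - {"tx":-0.002,"ty":0.02,"tz":0.024,"wx":0,"wy":0,"wz":0}
    - {"tx":-0.004,"ty":0.04,"tz":0.048,"wx":0,"wy":0,"wz":0}
    - {"tx":-0.006,"ty":0.06,"tz":0.072,"wx":0,"wy":0,"wz":0}
    - {"tx":0,"ty":0,"tz":0.1,"wx":0,"wy":0,"wz":0}
    - {"tx":0,"ty":0,"tz":0.1,"wx":0,"wy":0,"wz":0}
    - {"tx":0,"ty":0,"tz":0,"wx":0,"wy":0,"wz":0}

```text
time: 10.75
tool_pos: [615.5, 75.7, 250.3]
ee_rot: [179.4, 40.0, 95.4]
contact_force: [0.2, 0.1, -0.2]
finger_gap: 0.903
grasp_force: 0.0
```

```bash
python3 - <<'E'
from h import *
s=arm.state();print(s['time'],s['tool_pos'],s['ee_rot'],s['joint_pos'].round(1))
a=snap('scene','sc4');b=snap('side','si4')
u,v=proj('si4',[620,11,75]).astype(int);print(u,v);w,x=proj('sc4',[620,11,75]).astype(int);print(w,x)
cv2.imwrite('pics/c5.png',np.hstack([cv2.resize(b[v-30:v+30,u-40:u+40],(400,300),interpolation=cv2.INTER_CUBIC),cv2.resize(a[x-30:x+30,w-40:w+40],(400,300),interpolation=cv2.INTER_CUBIC)]))
E
```

```text
10.75 [615.5296871   75.66600936 250.29534861] [179.40560467  39.9799021   95.38841975] [-16.9  30.3 -19.   94.5  44.   83.1 -45.8]
262 181
219 204
```

View pics/c5.png

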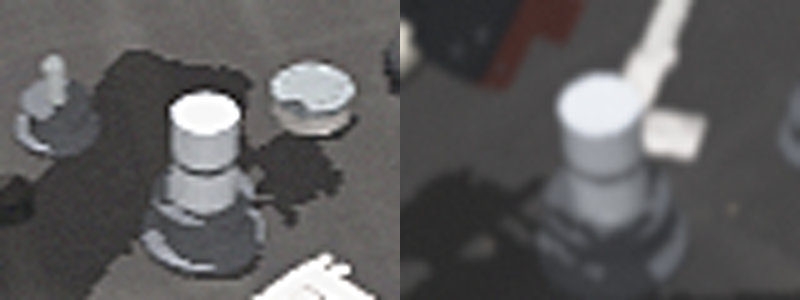

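The cup is seated upright on the largest pedestal: its top disc is at side (263,174) and scene (219,194). Next is the mirror: straighten the tool, yaw it, and take a close look from above.

Emit:
move_arm:
  plan:
    - {"tx":0,"ty":0,"tz":0,"wx":0.089,"wy":0.0089,"wz":0}
    - {"tx":0,"ty":0,"tz":0,"wx":0.089,"wy":0.0089,"wz":0}
    - {"tx":0,"ty":0,"tz":0,"wx":0.089,"wy":0.0089,"wz":0}
    - {"tx":0,"ty":0,"tz":0,"wx":0.089,"wy":0.0089,"wz":0}
    - {"tx":0,"ty":0,"tz":0,"wx":0.088,"wy":0.0088,"wz":0}
    - {"tx":-0.038,"ty":0.033,"tz":0,"wx":0,"wy":0,"wz":0.112}
    - {"tx":-0.038,"ty":0.033,"tz":0,"wx":0,"wy":0,"wz":0.112}
    - {"tx":-0.038,"ty":0.033,"tz":0,"wx":0,"wy":0,"wz":0.112}
    - {"tx":-0.038,"ty":0.033,"tz":0,"wx":0,"wy":0,"wz":0.112}
    - {"tx":-0.038,"ty":0.033,"tz":0,"wx":0,"wy":0,"wz":0.112}
    - {"tx":-0.038,"ty":0.033,"tz":0,"wx":0,"wy":0,"wz":0.112}
    - {"tx":-0.038,"ty":0.033,"tz":0,"wx":0,"wy":0,"wz":0.112}
    - {"tx":-0.038,"ty":0.033,"tz":0,"wx":0,"wy":0,"wz":0.112}
    - {"tx":-0.036,"ty":0.033,"tz":0,"wx":0,"wy":0,"wz":0.112}
    - {"tx":0,"ty":0,"tz":0,"wx":0,"wy":0,"wz":0}
    - {"tx":0,"ty":0,"tz":0,"wx":0,"wy":0,"wz":0}

```text
time: 12.85
tool_pos: [444.4, 221.2, 244.6]
ee_rot: [-180.0, -0.1, -173.8]
contact_force: [0.6, -0.2, -0.1]
finger_gap: 0.899
grasp_force: 0.0
```

```bash
python3 - <<'E'
from h import *
s=arm.state();print(s['time'],s['tool_pos'],s['ee_rot'],s['joint_pos'].round(1))
w=snap('wrist','w5');u,v=proj('w5',[446.5,225,131]).astype(int);print(u,v)
for X in([446.5,225,148],[446.5,225,114]): print(proj('w5',X))
cv2.imwrite('pics/c6.png',cv2.resize(w[v-75:v+75,u-100:u+100],(800,600),interpolation=cv2.INTER_CUBIC))
print('cup side',onz('si4',263,173.6,110),'scene',onz('sc4',219.4,194,110),tri('si4',(263,173.6),'sc4',(219.4,194)))
E
```

```text
12.85 [444.35917252 221.23184162 244.56600372] [-1.79973019e+02 -6.19100206e-02 -1.73782293e+02] [ 11.6  17.5 -53.4 110.1  16.1  60.2  47.6]
253 197
[253.8 202.8]
[253.5 192. ]
cup side [620.6  10.  110. ] scene [622.4   5.6 110. ] (array([620. ,   7.2, 112.6]), np.float64(0.7))
```

View pics/c6.png

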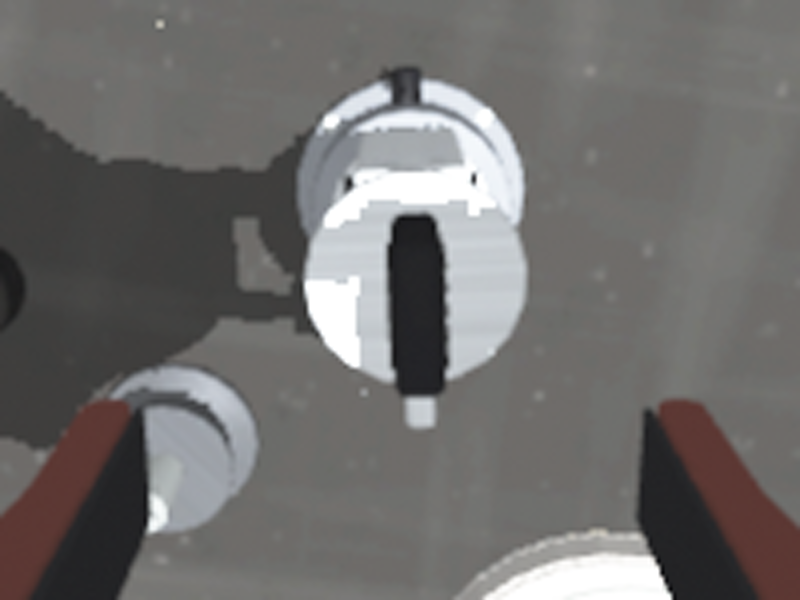

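The disc centre is at crop (415,285), the tab runs from (413,215) to (421,390), and the nose is at (421,425), pointing away from the robot. A decoy peg stands at (165,500), below fingertip height.

```bash
python3 - <<'E'
from h import *
S=lambda x,y:(153+x/4,122+y/4)
c=onz('w5',*S(415,285),114);n=onz('w5',*S(421,422),112);print('disc',c,'nose',n,np.degrees(np.arctan2(*(n-c)[1::-1])))
a=onz('w5',*S(413,222),148);b=onz('w5',*S(420,392),148);print(a,b,(a+b)/2,np.degrees(np.arctan2(*(b-a)[1::-1])))
for cup in([620,8],[620.5,11.3]):print(np.degrees(np.arctan2(cup[1]-c[1],cup[0]-c[0])))
print(onz('w5',153+155/4,122+515/4,90))
E
```

```text
disc [447.5 228.5 114. ] nose [486.5 234.6 112. ] 8.889622119475375
[422.6 224.5 148. ] [463.  230.7 148. ] [442.8 227.6 148. ] 8.724846869374467
-51.96346852648805
-51.46264598136925
[534.9 160.3  90. ]
```

Emit:
move_arm:
  plan:
    - {"tx":0.004,"ty":0.0105,"tz":-0.05,"wx":0,"wy":0,"wz":0.029}
    - {"tx":0,"ty":0,"tz":-0.06,"wx":0,"wy":0,"wz":0}
    - {"tx":0,"ty":0,"tz":-0.06,"wx":0,"wy":0,"wz":0}
    - {"tx":0,"ty":0,"tz":-0.045,"wx":0,"wy":0,"wz":0}
    - {"tx":0,"ty":0,"tz":0,"wx":0,"wy":0,"wz":0}
    - {"tx":0,"ty":0,"tz":0,"wx":0,"wy":0,"wz":0}

```text
time: 13.65
tool_pos: [446.7, 227.5, 138.3]
ee_rot: [180.0, 0.0, -171.0]
contact_force: [0.4, 0.1, 0.1]
finger_gap: 0.898
grasp_force: 0.0
```

Emit:
move_arm:
  plan:
    - {"tx":0,"ty":0,"tz":0,"wx":0,"wy":0,"wz":0}
    - {"tx":0,"ty":0,"tz":0,"wx":0,"wy":0,"wz":0}
    - {"tx":0,"ty":0,"tz":0,"wx":0,"wy":0,"wz":0}
    - {"tx":0,"ty":0,"tz":0,"wx":0,"wy":0,"wz":0}
    - {"tx":0,"ty":0,"tz":0,"wx":0,"wy":0,"wz":0}
    - {"tx":0,"ty":0,"tz":0,"wx":0,"wy":0,"wz":0}
    - {"tx":0,"ty":0,"tz":0,"wx":0,"wy":0,"wz":0}
    - {"tx":0,"ty":0,"tz":0,"wx":0,"wy":0,"wz":0}
    - {"tx":0,"ty":0,"tz":0,"wx":0,"wy":0,"wz":0}
    - {"tx":0,"ty":0,"tz":0,"wx":0,"wy":0,"wz":0}
  jaw: -1
  squeeze: 25

```text
time: 14.9
tool_pos: [446.0, 227.2, 137.6]
ee_rot: [-180.0, -0.0, -170.9]
contact_force: [0.4, -3.3, 1.4]
finger_gap: 0.137
grasp_force: 25.0
```

Emit:
move_arm:
  plan:
    - {"tx":0,"ty":-0.001,"tz":0,"wx":0,"wy":0,"wz":-0.067}
    - {"tx":0,"ty":-0.001,"tz":0,"wx":0,"wy":0,"wz":-0.067}
    - {"tx":0,"ty":0,"tz":0,"wx":0,"wy":0,"wz":-0.067}
    - {"tx":0,"ty":0,"tz":0,"wx":0,"wy":0,"wz":-0.067}
    - {"tx":0,"ty":0,"tz":0,"wx":0,"wy":0,"wz":-0.067}
    - {"tx":0,"ty":0,"tz":0,"wx":0,"wy":0,"wz":-0.067}
    - {"tx":0,"ty":0,"tz":0,"wx":0,"wy":0,"wz":-0.067}
    - {"tx":0,"ty":0,"tz":0,"wx":0,"wy":0,"wz":-0.067}
    - {"tx":0,"ty":0,"tz":0,"wx":0,"wy":0,"wz":-0.067}
    - {"tx":0,"ty":0,"tz":0,"wx":0,"wy":0,"wz":-0.067}
    - {"tx":0,"ty":0,"tz":0,"wx":0,"wy":0,"wz":0}
    - {"tx":0,"ty":0,"tz":0,"wx":0,"wy":0,"wz":0}
    - {"tx":0,"ty":0,"tz":0,"wx":0,"wy":0,"wz":0}

```text
time: 16.52
tool_pos: [446.3, 227.7, 137.7]
ee_rot: [179.9, -0.1, 129.0]
contact_force: [2.9, 3.9, -6.5]
finger_gap: 0.138
grasp_force: 25.0
```

```bash
python3 - <<'E'
from h import *
s=arm.state();print(s['time'],s['tool_pos'],s['ee_rot'],s['joint_pos'].round(1),s['wrist_torque'],s['contact_force'],s['finger_gap'],s['grasp_force'])
w=snap('wrist','w6');a=snap('scene','sc6');b=snap('side','si6')
u,v=proj('w6',[446.5,226.5,114]).astype(int);print(u,v)
d=np.array([np.cos(np.radians(-51.3)),np.sin(np.radians(-51.3))])
print('nose exp',proj('w6',[446.5+39.5*d[0],226.5+39.5*d[1],112]),proj('w6',[446.5,226.5,112]))
u0,v0=min(max(u-80,0),352),min(max(v-60,0),264);print(u0,v0)
p,q=proj('si6',[446,226,100]).astype(int);print(p,q)
r,t=proj('sc6',[560,100,90]).astype(int);print(r,t)
L=cv2.resize(w[v0:v0+120,u0:u0+160],(480,360),interpolation=cv2.INTER_CUBIC)
R=cv2.resize(b[q-45:q+45,p-30:p+90],(320,240),interpolation=cv2.INTER_CUBIC)
R=np.vstack([R,np.zeros((120,320,3),np.uint8)])
cv2.imwrite('pics/c7.png',np.hstack([L,R]))
E
```

```text
16.525 [446.25650367 227.68682216 137.69192783] [ 1.79875764e+02 -6.27119613e-02  1.28967172e+02] [ -4.9  22.5 -35.3 116.3  17.8  46.2 -11.5] [ 0.79375355 -0.64495503  0.08286305] [ 2.90024027  3.94739945 -6.48477385] 0.13837706358474922 25.002688765525818
250 237
nose exp [250.1 286.7] [250.2 236.1]
170 177
198 147
209 232
```

View pics/c7.png

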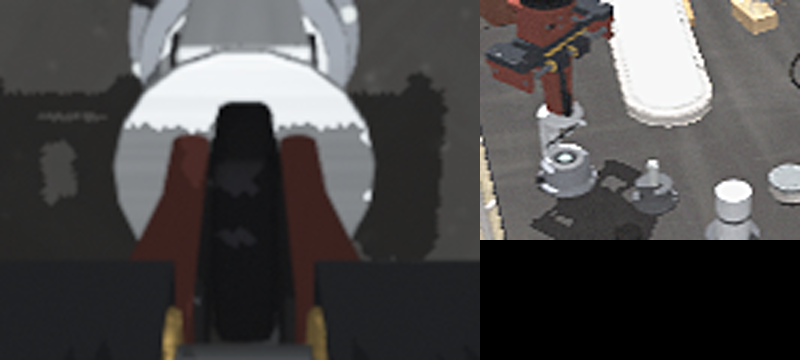

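The tab sits squarely between the fingers, with the disc and tab both centred at crop x = 245. Its direction is -51.0° against -51.3° wanted, which is about 1.5 mm at the cup. Spring torque is present, the grip is 25 N, and the cup stands untouched. I'm handing in.

```bash
python3 -c "
from station import arm
print(arm.state()['joint_vel'].round(2)); print(arm.sign_off())"
```

```text
[-0.04  0.    0.04  0.03 -0.    0.    0.07]
the job is handed in; nothing more can be done
None
```

I handed the job in at about 16.6 s: the cup sits mouth down on the largest peg and was let go, and the mirror head is still gripped and faces it (estimated about 1.5 mm off the cup's axis, measurement uncertainty about 4 mm); the sign-off gave no verdict.

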